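# Set a printed sleeve up on the scanner turntable

## Robot

A 6-joint arm with a two-finger parallel gripper is mounted at the origin on a cart in front of the work surface, level with it; the furniture and walls round the work are solid. World frame = base frame: x ahead of the robot, y to its left, z up, the work surface at z = 0. Lengths are in m, angles in rad, forces in N, time in s.
With the tool pointing down it reaches from about 0.3 to 0.775 m from the base axis. Payload 14.6 kg.
Tool frame: the origin (TCP) lies between the finger pads; the fingertips stand ctrl.tip_extent ahead of it and the grasp point (between the pads) lies 3 mm ahead of it (ctrl.tip_extent is the distance from the TCP to the fingertips, in m); z points along the fingers, y is the line along which they close (so a half turn about z gives the same grasp; the last joint's range is limited). The gripper opens to 94 mm and grips with 3 to 60 N. Pads are 16 mm wide; open, the fingers measure 119 mm over their backs; the gripper's body (75 mm by 177 mm) begins 78 mm behind the grasp point.
Start: joints at [-0.067, 0.3, 1.521, -0, 1.321, -0.067], TCP at [0.55, -0, 0.227] pointing down, gripper open.
Joint ranges: [-3.03, 3.03], [-0.79, 2.21], [0.23, 2.52], [-1.04, 4.18], [0, 3.07], [-2.55, 2.55]. Speed limits (rad/s): [2.22, 2.22, 2.57, 3.14, 3.14, 3.14].

## Interface

Orientations are given as [roll, pitch, yaw] about the fixed x, y, z axes, in that order (R = Rz(yaw) Ry(pitch) Rx(roll)).
In Python, from station import ctrl, cam, telemetry, hand_in gives the robot as it stands (ctrl), with the cameras (cam), the job as plain functions and the readings (telemetry).
- The arm moves only by the shell command python3 shift.py 'ROWS' [OPENING] [FORCE]. ROWS is a JSON list of rows, 1 to 10 of them, each written [[dx, dy, dz], [rx, ry, rz]]: dx, dy, dz in shares of the most that a row can go, 1 being 50 mm, then a rotation vector rx, ry, rz in parts of the range, where 1.0 means 2 rad; each row shifts and turns the commanded pose from where the row before left it, along the tool's axes as they then stand; what a row does not reach is not made up. A row lasts 1/10 s, in which the tool goes at most 0.05 m and 0.15 rad, less where a joint would pass 70% of its speed; a pose out of reach is approached as far as the arm can. OPENING is the finger opening in m, set as the command begins (- or left out keeps the last). The fingers move at their own pace and stop on an object; FORCE is the grip in N (left out, the last holds). Time passes only in rows, so rows that do not move let the fingers close. It prints the time, the measured TCP pose, the force, the opening and the grip force at its end. Shift and turn numbers lie between -1 and 1, and a call with a number outside is refused. Input that does not fit is refused with a message, and nothing moves.
- telemetry.get_obs(): the state, without advancing time (a new reading comes with each control period).
- cam.camera(name): name is "scene" or "side" or "wrist"; returns a dict with "pixels" (400x640x3 uint8, blue, green, red), "fx", "fy", "cx", "cy" (pixels), "extrinsics" (4x4, takes a point from camera to world coordinates). Camera axes: x right, y up, looking along -z (the intrinsics and any distortion apply to the point x, -y, -z); pixel columns grow to the right and rows downward; lengths in m; the calibration is good to about 2 mm. A picture is of the moment at which its call begins. There is no depth.
- hand_in(): hands the job in; it is judged then, once.
The state is a dict: "time_s": time; "qpos": joint angles; "joint_vel": joint speeds; "tau": joint torques, N m; "ee_pos": TCP position; "eef_rot": TCP orientation; "force": force on the tool from outside, world axes, zero at the start; "moment": the same for the moment, N m; "grip_width": finger opening in m; "grip_force": force on a finger pad.
Only numpy, scipy, OpenCV 4.12 (cv2) and the standard library are available. Lean on these libraries where they do the work, as an engineer would, in place of code of your own. Each camera call takes 0.05 s, during which the arm holds its last target. There are 200 camera calls.

## Task

Set the printed part up for 3D scanning. First stand the orange riser, foot down, in the middle of the turntable with its whole foot inside the white circle and let go of it; then stand the blue-grey flanged sleeve that stands left of the keyboard (not the similar one right of the monitor) upright on the riser, wide flange down, centred so that its flange does not overhang the riser's top. Leave the other things on the desk where they are.

Things in the scene. Friction and masses are not known exactly. Their poses are not given: they have to be found in the camera images.
- turntable: Low round scanner turntable on the desk, black base 150 mm across, dark grey platter 140 mm across, flat top 22 mm above the desk. Fixed; does not turn. Printed on it: a thin white circle of radius 53 mm (about 10 mm more than the riser foot) and short rim ticks. Origin: centre of its underside, at desk height; z up; -x is the side with a small grey panel.
- riser: Loose orange plastic riser, solid and round, 45 mm tall, 0.14 to 0.28 kg: a foot 84 mm across and 8 mm high, above it a straight drum 66 mm across from 8 to 45 mm height, with two thin black bands. Flat top 66 mm across with two thin black centring rings (flat). Starts upright on the desk. Origin: centre of the foot's underside; z is its axis, up.
- sleeve: Loose blue-grey printed sleeve, upright left of the keyboard (the similar one right of the monitor is fixed), 69 mm tall, 0.05 to 0.08 kg: lower flange 54 mm across (solid from 0 to about 15 mm height, tapering), tube 36 mm, upper flange 48 mm across from 64 to 69 mm height. Starts on its wide flange. Origin: centre of the wide flange's underside; z is its axis, up.
- rook_white: Bystander: white chess rook, foot 74 mm across, 67 mm tall, upright. Origin: centre of its underside.
- rook_red: Bystander: red chess rook, foot 74 mm across, 67 mm tall, upright. Origin: centre of its underside.
- tape_roll: Bystander: tan roll of tape lying flat, 100 mm across, 25 mm high. Origin: centre of its underside.
- pen: Bystander: green click pen, 132 mm long (along its y), 11 mm thick, lying near the desk's front edge. Origin: centre of its underside.
- caliper: Bystander: digital caliper lying flat, 232 mm long (along its y), 77 mm wide, 15 mm high. Origin: centre of its underside.
- glue_stick: Bystander: white glue stick with a green cap, 91 mm long (along its y), 20 mm thick, lying. Origin: under its middle.

How it is judged:
By the outcome, as a careful person would: the job done as asked, in the order asked, and still so for the second after the job is handed in, with the robot touching nothing.
It also fails if it takes over 58 s, if anything falls off the work surface, if the arm or the gripper's body presses on something with over 40 N, if the wrist force passes 120 N, or if a joint passes its speed limit or range.

## Working session

There is one attempt and no reset: what is moved stays moved. The work goes in short steps, Python scripts to look and compute and a shell command to move; the robot and the scene stay as the last step left them, time stands still between calls to the robot, and variables do not carry over. Pictures are saved under pics/ and viewed, at most 10 in all, crops included, and the job is handed in when it is done.

```bash
ls; mkdir -p pics; python3 - <<'E'
from station import ctrl, cam, telemetry, hand_in
import cv2
print(ctrl.tip_extent, telemetry.get_obs())
for n in ("scene","side","wrist"):
    c=cam.camera(n); cv2.imwrite(f"pics/{n}0.png",c["pixels"]); print(n,c["fx"],c["fy"],c["cx"],c["cy"],c["extrinsics"],[k for k in c])
E
```

```text
pics
shift.py
station.py
0.022 {'time_s': 0.0, 'qpos': array([-6.65813476e-02,  3.00484872e-01,  1.52163798e+00,  2.88978877e-05,
        1.32069507e+00, -6.66255687e-02]), 'joint_vel': array([ 0.00125847,  0.00048667, -0.00079889, -0.00098355,  0.00122742,
       -0.00157309]), 'tau': array([-1.53750298e-03, -5.31805658e+01, -3.52735734e+01,  7.07558286e-02,
        2.43994006e-02, -4.79655944e-05]), 'ee_pos': array([5.49741361e-01, 3.15483442e-05, 2.26854693e-01]), 'eef_rot': array([-3.14037196e+00, -1.09501933e-04,  1.57083331e+00]), 'force': array([-0.39231231, -0.03757594, -0.18870645]), 'moment': array([-0.07277522, -0.01283314, -0.03082611]), 'grip_force': 0.0, 'grip_width': 0.09402807759236771}
scene 481.2815025275766 481.2815025275766 322.8931107002948 203.48986886212018 [[-0.84784707  0.38521405 -0.36436998  0.02511541]
 [-0.53015238 -0.62840046  0.56925506  0.91105197]
 [-0.00968522  0.67581285  0.73700963  1.11802887]
 [ 0.          0.          0.          1.        ]] ['pixels', 'fx', 'fy', 'cx', 'cy', 'extrinsics']
side 440.7446451368708 440.7446451368708 313.3392428341684 195.9348812102364 [[ 0.92652974  0.21245588 -0.31049177  0.17097697]
 [-0.37578819  0.48301817 -0.79087084 -0.89844266]
 [-0.01805199  0.84944449  0.52736911  0.684504  ]
 [ 0.          0.          0.          1.        ]] ['pixels', 'fx', 'fy', 'cx', 'cy', 'extrinsics']
wrist 337.97527411719386 337.97527411719386 320.998787465384 205.6596825384268 [[ 9.99999515e-01 -8.68688384e-04  4.64806615e-04  5.50359200e-01]
 [ 7.20065859e-04  9.66415217e-01  2.56984649e-01  7.34634120e-02]
 [-6.72435764e-04 -2.56984189e-01  9.66415374e-01  3.83981423e-01]
 [ 0.00000000e+00  0.00000000e+00  0.00000000e+00  1.00000000e+00]] ['pixels', 'fx', 'fy', 'cx', 'cy', 'extrinsics']
```

View pics/scene0.png

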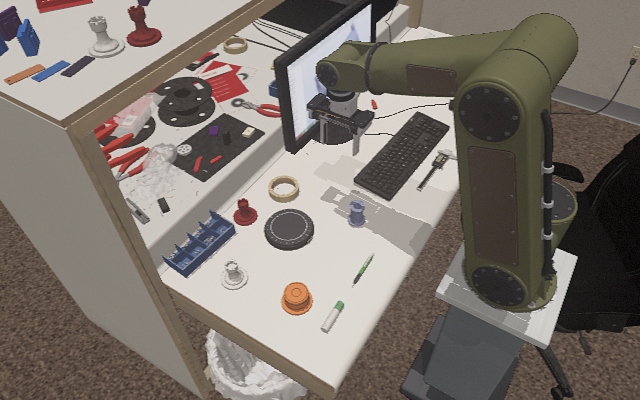

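View pics/side0.png

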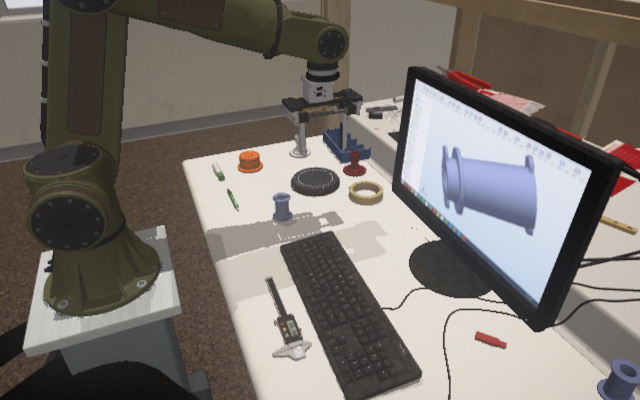

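The scene view shows the riser at (297,298), turntable (289,230) and sleeve (357,214). In the side view they are at (250,160), (315,181) and (283,207). I'll measure them with colour masks in both views.

```bash
cat > h.py <<'E'
import numpy as np, cv2
def ray(c,u,v,z):
    T=c["extrinsics"]; d=T[:3,:3]@np.array([(u-c["cx"])/c["fx"],-(v-c["cy"])/c["fy"],-1]); o=T[:3,3]
    return (o+d*(z-o[2])/d[2]).round(4)
def proj(c,p):
    T=c["extrinsics"]; q=T[:3,:3].T@(np.array(p)-T[:3,3]); return np.array([c["cx"]-c["fx"]*q[0]/q[2], c["cy"]+c["fy"]*q[1]/q[2]])
R={"orange":((5,120,120),(18,255,255)),"blue":((105,40,60),(130,160,255)),"dark":((0,0,0),(180,90,75))}
def blob(img,col,near=None,box=60):
    m=cv2.inRange(cv2.cvtColor(img,cv2.COLOR_BGR2HSV),*R[col])
    if near is not None:
        k=np.zeros_like(m); u,v=map(int,near); k[max(0,v-box):v+box,max(0,u-box):u+box]=255; m&=k
    m=cv2.morphologyEx(m,cv2.MORPH_CLOSE,np.ones((3,3)))
    cs,_=cv2.findContours(m,cv2.RETR_EXTERNAL,cv2.CHAIN_APPROX_NONE)
    return max(cs,key=cv2.contourArea)
E
python3 - <<'E'
from h import *
from station import ctrl, cam, telemetry, hand_in
N={"scene":{"orange":(297,298),"blue":(357,214),"dark":(289,230)},"side":{"orange":(250,160),"blue":(283,207),"dark":(315,181)}}
H={"orange":.02,"blue":.034,"dark":.012}
for n in N:
    c=cam.camera(n)
    for k,p in N[n].items():
        b=blob(c["pixels"],k,p,35); x,y,w,h=cv2.boundingRect(b)
        print(n,k,(x,y,w,h),cv2.contourArea(b),ray(c,x+w/2-.5,y+h/2-.5,H[k]))
E
```

```text
scene orange (282, 282, 31, 33) 734.5 [0.4475 0.3839 0.02  ]
scene blue (352, 201, 12, 10) 8.0 [0.4669 0.0258 0.034 ]
scene dark (265, 223, 49, 27) 189.0 [0.5881 0.2187 0.012 ]
side orange (238, 151, 25, 22) 383.0 [0.4521 0.381  0.02  ]
side blue (273, 193, 16, 9) 85.0 [0.4678 0.1088 0.034 ]
side dark (292, 178, 47, 18) 277.5 [0.5916 0.1577 0.012 ]
```

Careful with the scale: shifts go in shares of 50 mm and turns go in shares of 2 rad. That gives: 0.046 m is 0.92, -0.02 m is -0.4.

```bash
python3 shift.py '[[[0.92,-0.12,-0.4],[0,0,0]],[[0.92,-0.12,-0.4],[0,0,0]],[[0.92,-0.12,-0.4],[0,0,0]],[[0.92,-0.12,-0.4],[0,0,0]],[[0.92,-0.12,-0.4],[0,0,0]],[[0,0,0],[0,0,0]],[[0,0,0],[0,0,0]]]' && python3 - <<'E'
from h import *
from station import ctrl, cam, telemetry, hand_in
c=cam.camera("wrist"); cv2.imwrite("pics/w1.png",c["pixels"]); print(proj(c,(.45,.382,.045)),proj(c,(.58,.2,.022)))
E
```

```text
time_s: 0.95
ee_pos: [0.5201, 0.2282, 0.3262]
eef_rot: [-3.142, 0.0, 1.573]
force: [-0.4, 0.0, -0.4]
grip_width: 0.094
grip_force: 0.0
[262.02649821  45.84641532] [363.43729219 191.20459827]
```

View pics/w1.png

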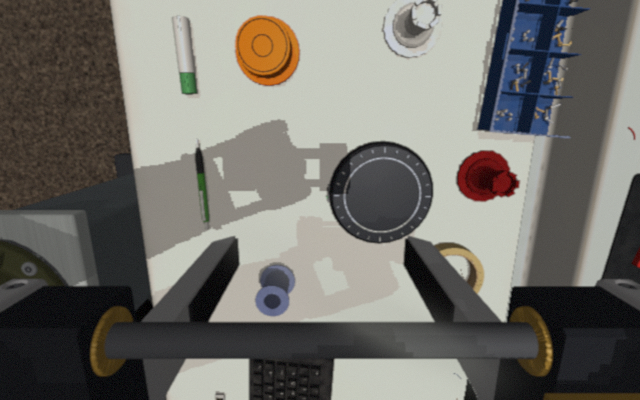

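The wrist view shows everything clearly: riser top at about (263,45), turntable at (381,192), sleeve top flange at (272,299) with its foot at (277,279). Next I'll fit ellipses and check them against the known sizes.

```bash
python3 - <<'E'
from h import *
from station import ctrl, cam, telemetry, hand_in
c=cam.camera("wrist"); im=c["pixels"]; hsv=cv2.cvtColor(im,cv2.COLOR_BGR2HSV)
def size(e,z):
    return [round(float(np.linalg.norm(ray(c,e[0][0]+a,e[0][1]+b,z)-ray(c,e[0][0]-a,e[0][1]-b,z))),4) for a,b in ((e[1][0]/2,0),(0,e[1][1]/2))]
def rep(n,e,z): print(n,np.round(e[0],1),np.round(e[1],1),ray(c,*e[0],z),size(e,z))
b=blob(im,"dark",(381,192),54); rep("table",cv2.fitEllipse(cv2.convexHull(b)),.018)
# white circle
m=cv2.inRange(hsv,(0,0,120),(180,70,255)); yy,xx=np.nonzero(m); r=np.hypot(xx-381,yy-192); s=(r<43)&(r>30)
rep("circle",cv2.fitEllipse(np.c_[xx[s],yy[s]].astype(np.float32)),.022)
b=cv2.convexHull(blob(im,"orange",(265,48),44))
rep("riser hull",cv2.fitEllipse(b),.02)
# riser inner dark rings: gray edges near the centre
g=hsv[...,2]; bh=cv2.morphologyEx(g,cv2.MORPH_BLACKHAT,np.ones((5,5))); yy,xx=np.nonzero(bh>20); r=np.hypot(xx-263,yy-45); s=r<16
if s.sum()>8: rep("riser ring",cv2.fitEllipse(np.c_[xx[s],yy[s]].astype(np.float32)),.045)
print(hsv[299,258],hsv[280,285],hsv[299,272],hsv[265,278], hsv[45,255],hsv[45,292])
cv2.imwrite("pics/crop.png",np.hstack([cv2.resize(im[5:95,220:310],None,fx=4,fy=4),cv2.resize(im[240:330,230:320],None,fx=4,fy=4)]))
E
```

```text
table [380.4 190.9] [100.2 104.4] [0.6041 0.1985 0.018 ] [0.1409, 0.1507]
circle [382.  193.5] [74.1 76.8] [0.6058 0.1957 0.022 ] [0.1036, 0.1101]
riser hull [266.2  49. ] [63.1 71.5] [0.4514 0.3819 0.02  ] [0.0795, 0.0831]
riser ring [261.7  44.2] [20.4 22.2] [0.45   0.3828 0.045 ] [0.0243, 0.0243]
[114  67 140] [116  23  77] [118  53  63] [115  51 131] [ 16 219 198] [ 15 207 163]
```

View pics/crop.png

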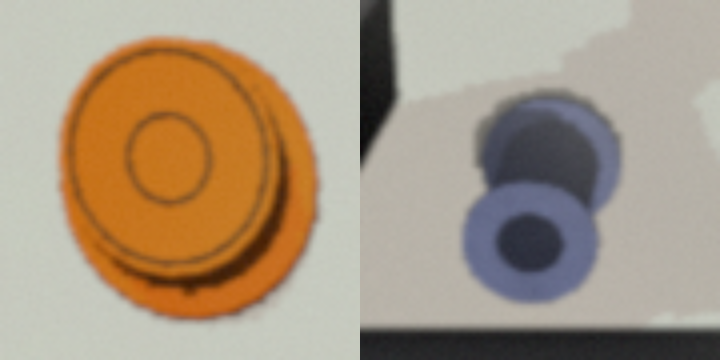

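Riser at (0.450, 0.383) and turntable at (0.606, 0.196); the fitted sizes agree. I'll move above the riser and recheck.

In the tool's units: 0.034 m is 0.68, 0.031 m is 0.62.

```bash
python3 -c "
from h import *
from station import ctrl, cam, telemetry, hand_in
c=cam.camera('wrist');print('sleeve',ray(c,272.3,300.1,.069))"
python3 shift.py '[[[0.62,-0.28,0.68],[0,0,0]],[[0.62,-0.28,0.68],[0,0,0]],[[0.62,-0.28,0.68],[0,0,0]],[[0.62,-0.28,0.68],[0,0,0]],[[0.62,-0.28,0.68],[0,0,0]],[[0,0,0],[0,0,0]],[[0,0,0],[0,0,0]]]' && python3 - <<'E'
from h import *
from station import ctrl, cam, telemetry, hand_in
c=cam.camera("wrist"); cv2.imwrite("pics/w2.png",c["pixels"]);im=c["pixels"]
p=proj(c,(.45,.383,.045)); print(p)
g=cv2.cvtColor(im,cv2.COLOR_BGR2HSV)[...,2]; bh=cv2.morphologyEx(g,cv2.MORPH_BLACKHAT,np.ones((7,7))); yy,xx=np.nonzero(bh>20); r=np.hypot(xx-p[0],yy-p[1]); s=r<30
e=cv2.fitEllipse(np.c_[xx[s],yy[s]].astype(np.float32)); print(e,ray(c,*e[0],.045))
E
```

```text
sleeve [0.454  0.0562 0.069 ]
time_s: 1.8
ee_pos: [0.4504, 0.3819, 0.1558]
eef_rot: [-3.14, 0.001, 1.571]
force: [0.9, -0.1, 0.8]
grip_width: 0.0944
grip_force: 0.0
[319.94738864 206.85218355]
((319.9042663574219, 206.77450561523438), (28.33335304260254, 29.59514617919922), 89.77011108398438) [0.45   0.3831 0.045 ]
```

In the tool's units: 0.04 m is 0.8, 0.001 m is 0.02.

```bash
python3 shift.py '[[[0.02,0,0.8],[0,0,0]],[[0,0,0.8],[0,0,0]],[[0,0,0.6],[0,0,0]],[[0,0,0.2],[0,0,0]],[[0,0,0],[0,0,0]],[[0,0,0],[0,0,0]]]' && python3 shift.py '[[[0,0,0],[0,0,0]],[[0,0,0],[0,0,0]],[[0,0,0],[0,0,0]],[[0,0,0],[0,0,0]],[[0,0,0],[0,0,0]],[[0,0,0],[0,0,0]],[[0,0,0],[0,0,0]],[[0,0,0],[0,0,0]]]' 0.05 20
```

```text
time_s: 2.45
ee_pos: [0.4515, 0.3838, 0.0385]
eef_rot: [3.139, -0.002, 1.57]
force: [-0.4, 0.2, 0.7]
grip_width: 0.094
grip_force: 0.0
time_s: 3.25
ee_pos: [0.4503, 0.3838, 0.0368]
eef_rot: [3.142, -0.0, 1.571]
force: [-2.5, -1.2, 6.5]
grip_width: 0.0646
grip_force: 20.0
```

In the tool's units: -0.03 m is -0.6, -0.02 m is -0.4.

```bash
python3 shift.py '[[[0,0,-0.4],[0,0,0]],[[0,0,-0.6],[0,0,0]],[[0,0,-0.6],[0,0,0]],[[0,0,0],[0,0,0]],[[0,0,0],[0,0,0]]]' && python3 shift.py '[[[-0.36,0.3,0],[0,0,0]],[[-0.6,0.5,0],[0,0,0]],[[-0.6,0.5,0],[0,0,0]],[[-0.6,0.5,0],[0,0,0]],[[-0.6,0.5,0],[0,0,0]],[[-0.6,0.5,0],[0,0,0]],[[-0.4,0.3,0],[0,0,0]],[[0,0,0],[0,0,0]],[[0,0,0],[0,0,0]],[[0,0,0],[0,0,0]]]'
python3 - <<'E'
from h import *
from station import ctrl, cam, telemetry, hand_in
c=cam.camera("wrist"); cv2.imwrite("pics/w3.png",c["pixels"])
E
```

```text
time_s: 3.75
ee_pos: [0.4501, 0.3835, 0.1158]
eef_rot: [-3.141, 0.0, 1.571]
force: [-0.6, 0.2, -3.1]
grip_width: 0.0648
grip_force: 20.0
time_s: 4.75
ee_pos: [0.6044, 0.1964, 0.1153]
eef_rot: [-3.14, 0.0, 1.572]
force: [0.1, 0.9, -2.5]
grip_width: 0.0648
grip_force: 20.0
```

View pics/w3.png

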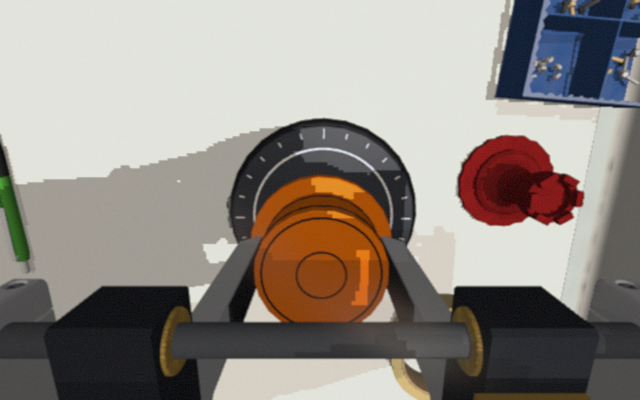

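The riser is held upright above the turntable. Next I'll fit the visible white arc in the platter plane.

```bash
python3 - <<'E'
from h import *
from station import ctrl, cam, telemetry, hand_in
from scipy.optimize import least_squares
c=cam.camera("wrist"); im=c["pixels"]; hsv=cv2.cvtColor(im,cv2.COLOR_BGR2HSV)
yy,xx=np.nonzero(cv2.inRange(hsv,(0,0,130),(180,70,255)))
P=np.array([ray(c,u,v,.022)[:2] for u,v in zip(xx,yy) if 240<u<408 and 135<v<225])
P=P[abs(np.hypot(*(P-[.606,.196]).T)-.053)<.006]
f=least_squares(lambda q:np.hypot(*(P-q[:2]).T)-q[2],[.606,.196,.053],loss="soft_l1",f_scale=.001); print(len(P),f.x)
b=[proj(c,(.6044,.1964,z)) for z in (.123,)]; print(b)
g=hsv[...,2]; bh=cv2.morphologyEx(g,cv2.MORPH_BLACKHAT,np.ones((7,7))); yy,xx=np.nonzero(bh>20); s=np.hypot(xx-322,yy-275)<32
e=cv2.fitEllipse(np.c_[xx[s],yy[s]].astype(np.float32)); print(e,ray(c,*e[0],.124), telemetry.get_obs()["ee_pos"])
E
```

```text
567 [0.60597599 0.1937181  0.05302441]
[array([319.73141252, 273.12427313])]
((320.93280029296875, 274.88079833984375), (45.84019470214844, 50.123199462890625), 88.39675903320312) [0.605 0.196 0.124] [0.6046454  0.19653078 0.11600115]
```

```bash
python3 shift.py '[[[-0.04,0.02,0.4],[0,0,0]],[[0,0,0.4],[0,0,0]],[[0,0,0.2],[0,0,0]],[[0,0,0.12],[0,0,0]],[[0,0,0],[0,0,0]],[[0,0,0],[0,0,0]],[[0,0,0],[0,0,0]]]'
```

```text
time_s: 5.55
ee_pos: [0.6067, 0.1938, 0.0613]
eef_rot: [3.14, -0.0, 1.571]
force: [-0.5, 0.4, -2.9]
grip_width: 0.0647
grip_force: 20.0
```

In the tool's units: 0.001 m is 0.02.

```bash
python3 shift.py '[[[0,0,0.02],[0,0,0]],[[0,0,0.02],[0,0,0]],[[0,0,0],[0,0,0]],[[0,0,0],[0,0,0]]]'
```

```text
time_s: 5.95
ee_pos: [0.6065, 0.1937, 0.0588]
eef_rot: [3.141, -0.0, 1.571]
force: [-0.8, 0.4, 3.2]
grip_width: 0.0651
grip_force: 20.0
```

Touchdown: the vertical force changed sign at the expected height. I'll release and rise.

In the tool's units: -0.045 m is -0.9, -0.04 m is -0.8.

```bash
python3 shift.py '[[[0,0,0],[0,0,0]],[[0,0,0],[0,0,0]],[[0,0,0],[0,0,0]],[[0,0,0],[0,0,0]],[[0,0,0],[0,0,0]],[[0,0,0],[0,0,0]]]' 0.094 && python3 shift.py '[[[0,0,-0.4],[0,0,0]],[[0,0,-0.8],[0,0,0]],[[0,0,-0.9],[0,0,0]],[[0,0,-0.9],[0,0,0]],[[0,0,-0.9],[0,0,0]],[[0,0,-0.6],[0,0,0]],[[0,0,0],[0,0,0]],[[0,0,0],[0,0,0]],[[0,0,0],[0,0,0]]]'
python3 - <<'E'
from h import *
from station import ctrl, cam, telemetry, hand_in
from scipy.optimize import least_squares
c=cam.camera("wrist"); im=c["pixels"]; cv2.imwrite("pics/w4.png",im); hsv=cv2.cvtColor(im,cv2.COLOR_BGR2HSV)
yy,xx=np.nonzero(cv2.inRange(hsv,(0,0,120),(180,70,255)))
P=np.array([ray(c,u,v,.022)[:2] for u,v in zip(xx,yy)])
P=P[abs(np.hypot(*(P-[.606,.194]).T)-.053)<.006]
f=least_squares(lambda q:np.hypot(*(P-q[:2]).T)-q[2],[.606,.196,.053],loss="soft_l1",f_scale=.001); print(len(P),f.x)
p=proj(c,(.606,.194,.067)); g=hsv[...,2]; bh=cv2.morphologyEx(g,cv2.MORPH_BLACKHAT,np.ones((5,5))); yy,xx=np.nonzero(bh>20); s=np.hypot(xx-p[0],yy-p[1])<19
e=cv2.fitEllipse(np.c_[xx[s],yy[s]].astype(np.float32)); print(p,e,ray(c,*e[0],.067))
E
```

```text
time_s: 6.55
ee_pos: [0.6063, 0.1936, 0.0584]
eef_rot: [3.142, -0.0, 1.571]
force: [-0.1, 0.5, -0.6]
grip_width: 0.0939
grip_force: 0.0
time_s: 7.45
ee_pos: [0.6059, 0.1935, 0.2817]
eef_rot: [-3.139, 0.001, 1.571]
force: [1.3, -0.5, -0.4]
grip_width: 0.0937
grip_force: 0.0
364 [0.60601267 0.19363369 0.05307984]
[320.98983702 183.18435048] ((321.9623718261719, 184.14544677734375), (21.20357894897461, 21.610260009765625), 75.68355560302734) [0.6071 0.1929 0.067 ]
```

View pics/w4.png

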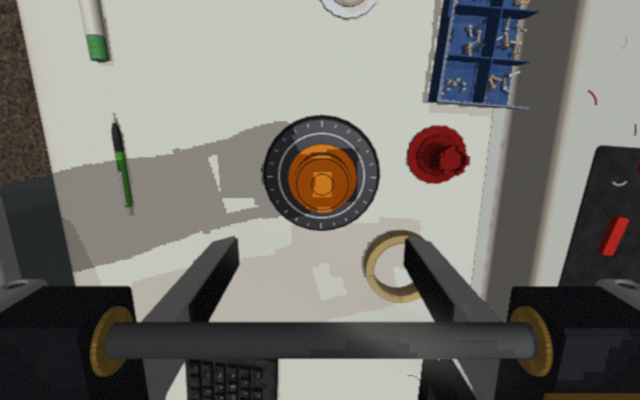

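The riser stands centred at (0.607, 0.193), with its foot well inside the circle. Next is the sleeve.

In the tool's units: -0.033 m is -0.66, -0.03 m is -0.6.

```bash
python3 shift.py '[[[-0.34,-0.4,0],[0,0,0]],[[-0.6,-0.66,0],[0,0,0]],[[-0.6,-0.66,0.4],[0,0,0]],[[-0.6,-0.66,0.4],[0,0,0]],[[-0.6,-0.66,0.4],[0,0,0]],[[0,0,0.4],[0,0,0]],[[0,0,0],[0,0,0]],[[0,0,0],[0,0,0]],[[0,0,0],[0,0,0]]]'
python3 - <<'E'
from h import *
from station import ctrl, cam, telemetry, hand_in
c=cam.camera("wrist"); im=c["pixels"]; cv2.imwrite("pics/w5.png",im); print(proj(c,(.454,.056,.069)),proj(c,(.454,.056,0)))
E
```

```text
time_s: 8.4
ee_pos: [0.455, 0.0571, 0.2041]
eef_rot: [3.141, -0.0, 1.571]
force: [0.0, -0.8, 0.0]
grip_width: 0.0936
grip_force: 0.0
[319.14923953 202.23127364] [319.41884221 186.57151537]
```

View pics/w5.png

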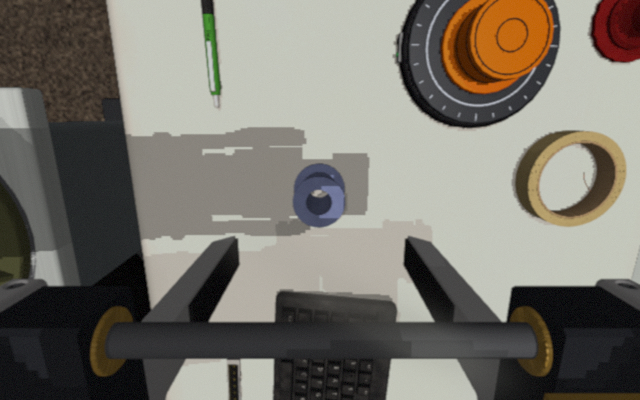

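The sleeve top appears at (319,201), where the projection predicted. I'll descend and grip the tube.

In the tool's units: 0.045 m is 0.9, -0.001 m is -0.02.

```bash
python3 shift.py '[[[-0.02,-0.02,0.6],[0,0,0]],[[0,0,0.9],[0,0,0]],[[0,0,0.9],[0,0,0]],[[0,0,0.6],[0,0,0]],[[0,0,0.2],[0,0,0]],[[0,0,0],[0,0,0]],[[0,0,0],[0,0,0]]]' && python3 shift.py '[[[0,0,0],[0,0,0]],[[0,0,0],[0,0,0]],[[0,0,0],[0,0,0]],[[0,0,0],[0,0,0]],[[0,0,0],[0,0,0]],[[0,0,0],[0,0,0]],[[0,0,0],[0,0,0]],[[0,0,0],[0,0,0]],[[0,0,0],[0,0,0]],[[0,0,0],[0,0,0]]]' 0.02 12
```

```text
time_s: 9.15
ee_pos: [0.4543, 0.0558, 0.0448]
eef_rot: [3.14, -0.0, 1.571]
force: [-0.5, -0.1, 0.3]
grip_width: 0.0944
grip_force: 0.0
time_s: 10.15
ee_pos: [0.4533, 0.0557, 0.0434]
eef_rot: [-3.142, 0.0, 1.571]
force: [-0.4, 0.6, -0.3]
grip_width: 0.0453
grip_force: 12.0
```

Grip width reads 45 mm where the tube should give about 35. I'll check whether the fingers are still closing or sitting on a flange.

```bash
python3 shift.py '[[[0,0,0],[0,0,0]],[[0,0,0],[0,0,0]],[[0,0,0],[0,0,0]]]'
python3 - <<'E'
from h import *
from station import ctrl, cam, telemetry, hand_in
o=[]
for n,(u,v) in {"side":(283,207),"scene":(357,214)}.items():
    c=cam.camera(n); o.append(cv2.resize(c["pixels"][v-40:v+40,u-50:u+50],None,fx=4,fy=4,interpolation=cv2.INTER_CUBIC))
cv2.imwrite("pics/g.png",np.hstack(o))
E
```

```text
time_s: 10.45
ee_pos: [0.4533, 0.0556, 0.0434]
eef_rot: [-3.142, -0.0, 1.571]
force: [-1.1, 0.1, 0.7]
grip_width: 0.0451
grip_force: 12.0
```

View pics/g.png

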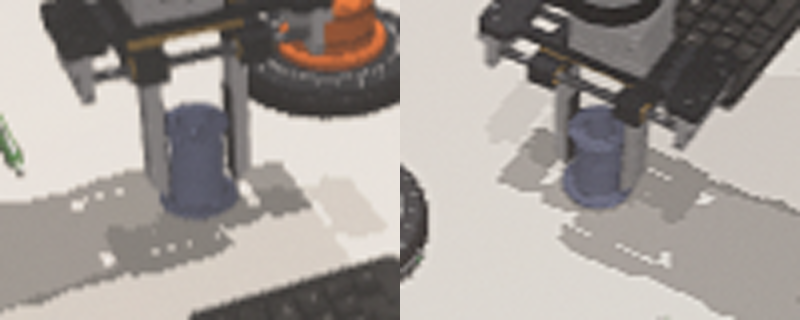

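The straight fingers are bearing on the 48 mm upper flange near the back edge of the pads. I'll open, rise 18 mm and regrip so the flange sits within the pads.

In the tool's units: -0.009 m is -0.18.

```bash
Z='x'; python3 shift.py '[[[0,0,0],[0,0,0]],[[0,0,0],[0,0,0]],[[0,0,0],[0,0,0]],[[0,0,-0.18],[0,0,0]],[[0,0,-0.18],[0,0,0]],[[0,0,0],[0,0,0]]]' 0.07 && python3 shift.py '[[[0,0,0],[0,0,0]],[[0,0,0],[0,0,0]],[[0,0,0],[0,0,0]],[[0,0,0],[0,0,0]],[[0,0,0],[0,0,0]],[[0,0,0],[0,0,0]],[[0,0,0],[0,0,0]]]' 0.02 15 && python3 shift.py '[[[0,0,-0.2],[0,0,0]],[[0,0,-0.6],[0,0,0]],[[0,0,-0.8],[0,0,0]],[[0,0,-0.6],[0,0,0]],[[0,0,0],[0,0,0]],[[0,0,0],[0,0,0]]]'
```

```text
time_s: 11.15
ee_pos: [0.4541, 0.0557, 0.063]
eef_rot: [3.139, -0.0, 1.571]
force: [0.4, -0.5, 0.1]
grip_width: 0.07
grip_force: 0.0
time_s: 11.85
ee_pos: [0.4533, 0.0556, 0.0614]
eef_rot: [-3.141, -0.0, 1.571]
force: [-0.1, 0.4, -0.9]
grip_width: 0.0448
grip_force: 15.0
time_s: 12.45
ee_pos: [0.4533, 0.0556, 0.1718]
eef_rot: [3.141, -0.0, 1.571]
force: [-0.1, 0.6, -0.7]
grip_width: 0.0448
grip_force: 15.0
```

In the tool's units: 0.029 m is 0.58, 0.0255 m is 0.51.

```bash
python3 shift.py '[[[0.2,0.22,0],[0,0,0]],[[0.4,0.45,0],[0,0,0]],[[0.51,0.58,0],[0,0,0]],[[0.51,0.58,0],[0,0,0]],[[0.51,0.58,0],[0,0,0]],[[0.4,0.45,0],[0,0,0]],[[0.2,0.22,0],[0,0,0]],[[0,0,0],[0,0,0]],[[0,0,0],[0,0,0]],[[0,0,0],[0,0,0]]]'
python3 - <<'E'
from h import *
from station import ctrl, cam, telemetry, hand_in
o=[]
p=(.607,.193,.10)
for n in ("side","scene","wrist"):
    c=cam.camera(n); u,v=map(int,proj(c,p)); k=40 if n!="wrist" else 110; print(n,u,v,proj(c,(.607,.193,.179)))
    v=min(v,400-k); o.append(cv2.resize(c["pixels"][v-k:v+k,u-k:u+k],(266,266),interpolation=cv2.INTER_CUBIC))
cv2.imwrite("pics/h.png",np.hstack(o)); print(telemetry.get_obs()["ee_pos"])
E
```

```text
time_s: 13.45
ee_pos: [0.6067, 0.1914, 0.171]
eef_rot: [-3.141, 0.0, 1.57]
force: [0.0, 0.3, -0.6]
grip_width: 0.0445
grip_force: 15.0
side 314 154 [314.37125512 129.5964409 ]
scene 286 207 [284.92231908 188.54513973]
wrist 320 220 [320.10120393 270.17570334]
[0.6070329  0.19160065 0.17166258]
```

View pics/h.png

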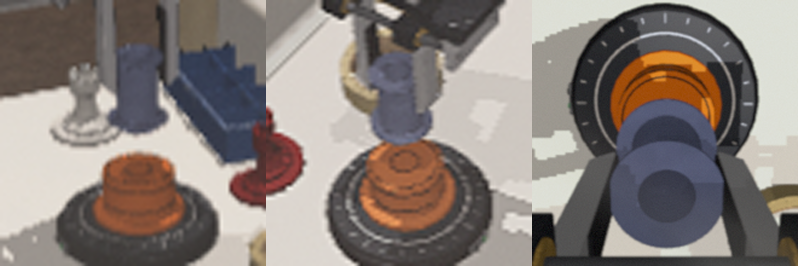

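The sleeve hangs upright; its top centre at about (321.6,271) in the wrist view corresponds to (0.608, 0.192), within about 1 mm of the riser axis. Lowering.

In the tool's units: 0.015 m is 0.3, 0.01 m is 0.2.

```bash
python3 shift.py '[[[0.02,-0.02,0.2],[0,0,0]],[[0,0,0.3],[0,0,0]],[[0,0,0.2],[0,0,0]],[[0,0,0.08],[0,0,0]],[[0,0,0.02],[0,0,0]],[[0,0,0],[0,0,0]],[[0,0,0],[0,0,0]],[[0,0,0],[0,0,0]]]' && python3 shift.py '[[[0,0,0.02],[0,0,0]],[[0,0,0.02],[0,0,0]],[[0,0,0],[0,0,0]],[[0,0,0],[0,0,0]]]'
```

```text
time_s: 14.4
ee_pos: [0.6065, 0.1932, 0.1319]
eef_rot: [3.141, -0.0, 1.571]
force: [0.2, -0.1, -0.3]
grip_width: 0.0447
grip_force: 15.0
time_s: 14.8
ee_pos: [0.6063, 0.1931, 0.1294]
eef_rot: [-3.142, 0.0, 1.571]
force: [-0.1, -0.1, -0.7]
grip_width: 0.0447
grip_force: 15.0
```

In the tool's units: 0.001 m is 0.02.

```bash
python3 shift.py '[[[0,0,0.02],[0,0,0]],[[0,0,0],[0,0,0]],[[0,0,0],[0,0,0]]]'; python3 shift.py '[[[0,0,0.014],[0,0,0]],[[0,0,0],[0,0,0]],[[0,0,0],[0,0,0]]]'
```

```text
time_s: 15.1
ee_pos: [0.6063, 0.1931, 0.1284]
eef_rot: [-3.141, 0.0, 1.571]
force: [0.1, 0.4, -0.7]
grip_width: 0.0446
grip_force: 15.0
time_s: 15.4
ee_pos: [0.6064, 0.1932, 0.1282]
eef_rot: [3.141, -0.0, 1.571]
force: [-1.9, -0.7, 4.5]
grip_width: 0.0447
grip_force: 15.0
```

Contact at 0.128 m, as expected. I'll release, rise and check.

In the tool's units: -0.04 m is -0.8, -0.02 m is -0.4.

```bash
python3 shift.py '[[[0,0,0],[0,0,0]],[[0,0,0],[0,0,0]],[[0,0,0],[0,0,0]],[[0,0,0],[0,0,0]],[[0,0,0],[0,0,0]],[[0,0,0],[0,0,0]],[[0,0,0],[0,0,0]]]' 0.094 && python3 shift.py '[[[0,0,-0.4],[0,0,0]],[[0,0,-0.8],[0,0,0]],[[0,0,-0.8],[0,0,0]],[[0,0,-0.8],[0,0,0]],[[0,0,-0.4],[0,0,0]],[[0,0,0],[0,0,0]],[[0,0,0],[0,0,0]]]'
python3 - <<'E'
from h import *
from station import ctrl, cam, telemetry, hand_in
o=[]
p=(.607,.193,.10)
for n in ("side","scene","wrist"):
    c=cam.camera(n); u,v=map(int,proj(c,p)); k=36 if n!="wrist" else 80; print(n,u,v,[proj(c,(.607,.193,z)).round(1) for z in (.067,.136)])
    o.append(cv2.resize(c["pixels"][v-k:v+k,u-k:u+k],(266,266),interpolation=cv2.INTER_CUBIC))
cv2.imwrite("pics/f.png",np.hstack(o))
E
```

```text
time_s: 16.1
ee_pos: [0.6063, 0.1931, 0.1277]
eef_rot: [-3.142, -0.0, 1.571]
force: [0.2, -0.1, -0.2]
grip_width: 0.0933
grip_force: 0.0
time_s: 16.8
ee_pos: [0.6061, 0.1931, 0.2868]
eef_rot: [-3.141, 0.0, 1.571]
force: [-0.6, -0.3, -0.6]
grip_width: 0.0942
grip_force: 0.0
side 314 154 [array([315. , 164.2]), array([314.6, 143.3])]
scene 286 207 [array([287.5, 215.5]), array([286. , 199.3])]
wrist 321 189 [array([321.9, 182.9]), array([321.9, 197.1])]
```

View pics/f.png

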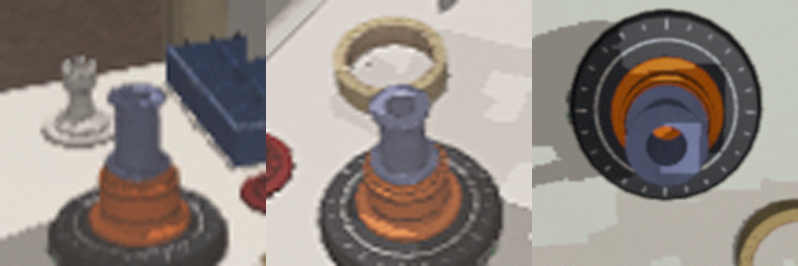

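All three views show the sleeve upright. In the side crop its flange (x 106–173) lies inside the riser drum (98–182), and it is inside in the scene crop too. Handing in.

```bash
python3 -c "
from station import ctrl, cam, telemetry, hand_in
print(hand_in())"
```

```text
the job is handed in; nothing more can be done
None
```

The job is handed in at about 17 s: the riser stands in the middle of the turntable with its foot inside the white circle, the left-hand sleeve stands upright and centred on it, wide flange down with no overhang seen, and the gripper is clear.

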